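Stop the stirrer plate rocking

ROBOT

A 6-joint arm with a two-finger parallel gripper is mounted at the origin on the work surface. World frame = base frame: x ahead of the robot, y to its left, z up, the work surface at z = 0. Lengths are in m, angles in rad, forces in N, time in s.
With the tool pointing down it reaches from about 0.275 to 0.85 m from the base axis. Payload 19 kg.
Tool frame: the origin (TCP) lies at the centre of the arm's flange, where the gripper is bolted on; the fingertips stand 173 mm ahead of it and the grasp point (between the pads) lies 155 mm ahead of it; z points along the fingers, y is the direction in which the jaws open and shut (so a half turn about z gives the same grasp; the last joint's range is limited). The gripper opens to 85 mm and grips with 20 to 120 N. Pads are 22 mm wide; open, the fingers measure 114 mm over their backs; the gripper's body (76 mm by 85 mm) begins 54 mm behind the grasp point. The pads swing forward as they close: fully open they stand 13 mm farther back than shut.
Start: joints at [1.19, 0.15, 1.437, -0, 1.554, -0.134], TCP at [0.14, 0.558, 0.405] pointing down, gripper open.
Joint ranges: [-2.8, 2.8], [-0.68, 2.1], [0.12, 2.68], [-1.39, 4.53], [0.16, 2.79], [-2.81, 2.81]. Speed limits (rad/s): [1.89, 1.89, 2.22, 3.01, 3.01, 3.01].

INTERFACE

Orientations are given as a 3x3 rotation matrix whose columns are the frame's x, y, z axes.
In Python, from workcell import manip gives the robot as it stands. The module is installed in compiled form; this text tells all that it offers.
- The arm moves only by the tool drive_tool, never from a script. Its argument "motion" is a list of rows, each a list of 7 numbers: the closure, from 0 (fully open) to 1 (shut), then the shift along the tool's x, y, z in units of 50 mm (1.0 is 50 mm), then the turn, a rotation vector about the tool's x, y, z in units of 8 degrees (1.0 is 8 degrees). In form: [[gripper, dx, dy, dz, ax, ay, az], ...]. A call has 1 to 10 rows; each row is the pose to reach, as a shift and turn from the pose commanded when the call began, along the tool's axes at that moment; what a row does not reach only later rows make up. A row lasts 1/8 s, in which the tool goes at most 62.5 mm and 10.7 degrees, less where a joint would pass 70% of its speed; a pose out of reach is approached as far as the arm can. A call with a gripper value outside its range is refused whole. The fingers move at their own pace and stop on an object; "force" is the grip in N (left out, the last holds). Time passes only in rows, so rows that repeat a pose let the fingers close. It gives the time, the measured TCP pose, the force and the opening at its end, in the units of the state.
- manip.get_state(): the state, without advancing time (a new reading comes with each control period).
- manip.grab_frame(name): name is "scene" or "top" or "wrist"; returns the picture (400x640x3 uint8, red, green, blue); there is no depth.
- manip.camera_info(name): a dict with "fx", "fy", "cx", "cy" (pixels), "xyz" and "orientation" of the camera in the world. Camera axes: x right, y down, z forward; pixel columns grow to the right and rows downward; lengths in m; the calibration is good to about 2 mm. The wrist camera is an equidistant fisheye: a pixel r from the principal point sees the ray r / f radians off the axis. A picture is of the moment at which its call begins: read the wrist's pose just before it. camera_info takes no time and is no camera call; for the wrist camera it gives the pose at the moment of the call.
- manip.job_done(): hands the job in, once; it reports no verdict.
The state is a dict: "clock": time; "joint_pos": joint angles; "qvel": joint speeds; "joint_torque": joint torques, N m; "eef_pos": TCP position; "eef_rot": TCP orientation; "force": force on the tool from outside, world axes, zero at the start; "wrist_torque": the same for the moment, N m; "opening": finger opening in m.
Only numpy, scipy, OpenCV 4.12 (cv2) and the standard library are available. Lean on these libraries where they do the work, as an engineer would, in place of code of your own. Each camera call takes 0.05 s, during which the arm holds its last target.

TASK

The aluminium plate under the blue stirrer rocks on one of its four feet. Press down on the black dot by each corner in turn until you find the corner that gives, then press the raised red shim leaf at that corner down flat, and leave the other three leaves standing. Use the fingertips only: do not lift or shift the plate, do not knock anything over or move the things around it, and finish clear of everything.

Things in the scene. Friction and masses are not known exactly. Their poses are not given: they have to be found in the camera images.
- dot_1 (a point): top centre of the black dot (22 mm across) by the plate's front left corner, 41 mm above the bench; in the plate's frame at x -53, y 71 mm. Axes as the plate. Pressed straight down with 8 to 15 N a sound corner gives under 1 mm; at the corner that rocks the dot goes down about 4 mm (yields from 2 to 3 N, fully down at about 7 N) and springs back.
- dot_2 (a point): top centre of the black dot (22 mm across) by the plate's front right corner, 41 mm above the bench; in the plate's frame at x -53, y -71 mm. Axes as the plate. Pressed straight down with 8 to 15 N a sound corner gives under 1 mm; at the corner that rocks the dot goes down about 4 mm (yields from 2 to 3 N, fully down at about 7 N) and springs back.
- dot_3 (a point): top centre of the black dot (22 mm across) by the plate's back left corner, 41 mm above the bench; in the plate's frame at x 53, y 71 mm. Axes as the plate. Pressed straight down with 8 to 15 N a sound corner gives under 1 mm; at the corner that rocks the dot goes down about 4 mm (yields from 2 to 3 N, fully down at about 7 N) and springs back.
- dot_4 (a point): top centre of the black dot (22 mm across) by the plate's back right corner, 41 mm above the bench; in the plate's frame at x 53, y -71 mm. Axes as the plate. Pressed straight down with 8 to 15 N a sound corner gives under 1 mm; at the corner that rocks the dot goes down about 4 mm (yields from 2 to 3 N, fully down at about 7 N) and springs back.
- leaf_1 (a point): middle of the hinge of the red shim leaf at the front left corner, 43.5 mm above the bench. Axes as the base: the hinge lies along y, the leaf reaches 34 mm from it along +x, raised 24 to 33 degrees (free end 14 to 19 mm above the hinge), 22 mm wide, 3 mm thick.
- leaf_2 (a point): middle of the hinge of the red shim leaf at the front right corner, 43.5 mm above the bench. Axes as the base: the hinge lies along y, the leaf reaches 34 mm from it along +x, raised 24 to 33 degrees (free end 14 to 19 mm above the hinge), 22 mm wide, 3 mm thick.
- leaf_3 (a point): middle of the hinge of the red shim leaf at the back left corner, 43.5 mm above the bench. Axes as the base: the hinge lies along y, the leaf reaches 34 mm from it along +x, raised 24 to 33 degrees (free end 14 to 19 mm above the hinge), 22 mm wide, 3 mm thick.
- leaf_4 (a point): middle of the hinge of the red shim leaf at the back right corner, 43.5 mm above the bench. Axes as the base: the hinge lies along y, the leaf reaches 34 mm from it along +x, raised 24 to 33 degrees (free end 14 to 19 mm above the hinge), 22 mm wide, 3 mm thick.
- base: grey fixed tray under the plate, 250 x 305 mm; origin on the bench at its middle; x away from the robot at zero yaw, y left, z up. It carries the leaves. A leaf pressed straight down 17 mm along +x from its hinge with about 5 N folds down and stays by friction; flat, its top is 45 mm above the bench, 5 mm above the plate's top, and it stops hard there, a steel toe under the plate.
- shim_a (a joint): angle of one of the four red shim leaves in rad: 0 lying flat, about 0.42 to 0.58 raised as found. The letters are not tied to corners: the four stations are put in another order every time, so which corner this leaf is at is not known beforehand.
- shim_b (a joint): angle of one of the four red shim leaves in rad: 0 lying flat, about 0.42 to 0.58 raised as found. The letters are not tied to corners: the four stations are put in another order every time, so which corner this leaf is at is not known beforehand.
- shim_c (a joint): angle of one of the four red shim leaves in rad: 0 lying flat, about 0.42 to 0.58 raised as found. The letters are not tied to corners: the four stations are put in another order every time, so which corner this leaf is at is not known beforehand.
- shim_d (a joint): angle of one of the four red shim leaves in rad: 0 lying flat, about 0.42 to 0.58 raised as found. The letters are not tied to corners: the four stations are put in another order every time, so which corner this leaf is at is not known beforehand.
- plate_mid (a point): middle of the plate, at the top of the white disc (56 mm across) of the flat blue stirrer that is bolted to it, 68 mm above the bench. Axes as the plate.
- dish: round flat covered glass dish, 63 mm across, 16 mm high, lying on the round white top of the stirrer in the middle of the plate; origin at the centre of its underside. Bystander, to be left alone.
- dish2: the same kind of covered dish (63 mm across, 16 mm high) lying on the bench; origin at the centre of its underside. Bystander, to be left alone.
- amber: amber glass bottle with black cap, 48 mm across, 100 mm high; origin at the centre of its underside. Bystander, to be left alone.
- flask: empty conical flask, 88 mm across the foot, 120 mm high; origin at the centre of its underside. Bystander, to be left alone.
- jar: white jar with lid, 60 mm across, 75 mm high; origin at the centre of its underside. Bystander, to be left alone.
- plate: aluminium plate 230 x 280 mm, 10 mm thick, 1.0 to 1.5 kg with its stirrer (60 mm in x, 70 mm in y), loose on four feet over the base, top 40 mm above the bench; origin at the centre of its underside, x away from the robot at zero yaw, y left, z up. Short posts round its edge, lower than its top, keep it from sliding.

How it is judged:
On the way, in this order (a step that is already met when the one before it is completed fails the run):
1. the rocking corner is found: its dot is pressed down by the fingers by at least 2.5 mm (height (world z) of any of dot_1, dot_2, dot_3, dot_4 below 0.0387 m and contact force between the fingers and plate above 1.5 N), for 0.05 s.
2. the shim leaf of the rocking corner is pressed flat (value of joint shim_a below 0.1 rad), for 0.1 s.
At the end, for the whole second after the job is handed in: The leaf at the rocking corner lies flat (within 0.1 rad), the other three still stand (above 0.3 rad), and the plate rests level (within 0.015 rad), in place (within 8 mm) and still (value of joint shim_a below 0.1 rad and value of joint each of shim_b, shim_c, shim_d above 0.3 rad and angle between plate_mid's own z axis and vertical below 0.015 rad and distance of plate_mid from where it was at the start of the episode below 0.008 m and linear speed of plate below 0.02 m/s); the robot touches nothing.
It fails at once if a leaf of a sound corner is pushed down (not (value of joint each of shim_b, shim_c, shim_d above 0.3 rad)).
It fails at once if the plate is lifted (height (world z) of plate_mid above 0.078 m).
It fails at once if a bystander is moved by more than 30 mm or tipped (distance of any of dish, dish2, amber, flask, jar from where it was at the start of the episode above 0.03 m or angle between any of dish, dish2, amber, flask, jar's own z axis and vertical above 0.3 rad).
It also fails if it takes over 58 s, if anything falls off the work surface, if the arm or the gripper's body presses on something with over 40 N, if the wrist force passes 120 N, or if a joint passes its speed limit or range.

## Working session

There is one attempt and no reset: what is moved stays moved. The work goes in short steps, Python scripts to look and compute and a tool call to move; the robot and the scene stay as the last step left them, time stands still between calls to the robot, and variables do not carry over. Pictures are saved under pics/ and viewed, and the job is handed in when it is done.

Besides the shell and the picture viewer there is one more tool, called after ">>>" as a command line: name --pt "numbers of a row" for each row, then --argument value for the rest. drive_tool: Moves the arm, as the interface text tells. Its arguments: {"type":"object","properties":{"motion":{"type":"array"},"force":{"type":"number"}},"required":["motion"]}

```bash
mkdir -p pics; python3 - <<'E'
from workcell import manip
import cv2
s=manip.get_state();print({k:s[k] for k in('clock','eef_pos','eef_rot','force','opening')})
for n in('scene','top'):
    i=manip.camera_info(n);print(n,i)
    cv2.imwrite(f'pics/{n}0.png',manip.grab_frame(n)[:,:,::-1])
E
```

```text
{'clock': 0.0, 'eef_pos': array([0.14048519, 0.55752963, 0.4041046 ]), 'eef_rot': array([[-9.69697115e-01,  2.44309878e-01, -4.34271053e-04],
       [ 2.44310217e-01,  9.69696503e-01, -1.09993627e-03],
       [ 1.52385825e-04, -1.17270189e-03, -9.99999301e-01]]), 'force': array([ 0.02823135, -0.00390865,  0.56490027]), 'opening': 0.08505116965683304}
scene {'fx': 400.12324911604867, 'fy': 400.12324911604867, 'cx': 313.79065333396227, 'cy': 196.40600979803224, 'xyz': array([ 1.30517454, -0.04656493,  1.10969499]), 'orientation': array([[ 5.73984829e-02,  7.98690793e-01, -5.98997855e-01],
       [ 9.98350985e-01, -4.64311626e-02,  3.37558635e-02],
       [-8.51669442e-04, -5.99947634e-01, -8.00038818e-01]])}
top {'fx': 518.9944516366228, 'fy': 518.9944516366228, 'cx': 313.736044608781, 'cy': 198.0493819941239, 'xyz': array([ 0.39605321, -0.00394662,  1.41784459]), 'orientation': array([[-2.05609789e-02, -9.94807289e-01,  9.96780019e-02],
       [-9.99788438e-01,  2.05153957e-02, -1.48241116e-03],
       [-5.70220229e-04, -9.96873936e-02, -9.95018642e-01]])}
```

View pics/top0.png

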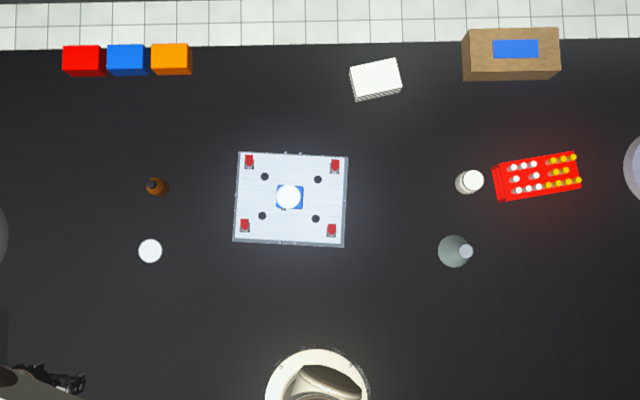

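View pics/scene0.png

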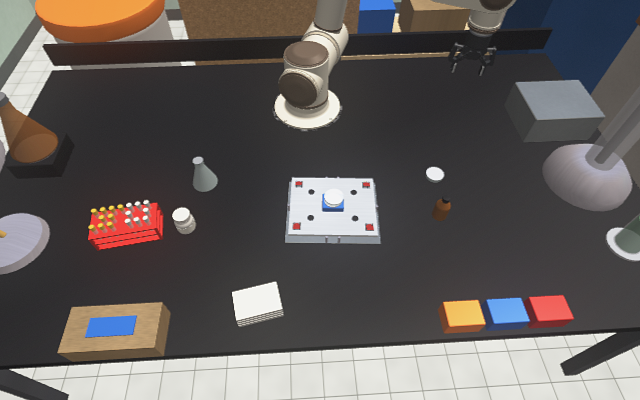

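The top view shows the plate centred near (289,197). The black dots are at about (265,177), (318,180), (262,215) and (316,218), each with a red leaf outboard of it. The bystanders are well clear of the plate. Next I'll measure these points.

```bash
cat > h.py <<'E'
import numpy as np,cv2
from workcell import manip
def ray(n,u,v):
    i=manip.camera_info(n);return i['xyz'],i['orientation']@np.array([(u-i['cx'])/i['fx'],(v-i['cy'])/i['fy'],1.])
def plane(n,u,v,z):
    o,d=ray(n,u,v);return o+d*(z-o[2])/d[2]
def blobs(m,lo,hi):
    k,_,st,c=cv2.connectedComponentsWithStats(m.astype(np.uint8))
    return [(c[i],st[i]) for i in range(1,k) if lo<=st[i,4]<=hi]
E
python3 - <<'E'
from h import *
np.set_printoptions(precision=4,suppress=True)
for n,(x0,x1,y0,y1) in {'top':(236,346,155,243),'scene':(287,378,180,236)}.items():
    im=cv2.imread(f'pics/{n}0.png').astype(int);b,g,r=im[...,0],im[...,1],im[...,2]
    box=np.zeros(r.shape,bool);box[y0:y1,x0:x1]=1
    dark=(im.max(2)<110)&box; red=(r>1.6*g)&(r>90)&box
    D=[]
    for c,s in blobs(dark,12,120):
        gray=255-0
        p=plane(n,*c,.041);D.append(p);print(n,'dot',c,s[4],p)
    for c,s in blobs(red,12,300): print(n,'red',c,s,plane(n,*c,.050))
    w=(im.min(2)>0)&box
E
```

```text
top dot [236.25 163.25] 28 [0.6321 0.2    0.041 ]
top dot [336.125 155.125] 24 [ 0.6487 -0.0686  0.041 ]
top dot [264.1714 176.    ] 35 [0.596  0.1255 0.041 ]
top dot [317.4242 178.9394] 33 [ 0.5852 -0.0169  0.041 ]
top dot [261.7714 215.4286] 35 [0.4904 0.133  0.041 ]
top dot [315.4118 218.3235] 34 [ 0.4798 -0.0093  0.041 ]
top dot [344.85 235.05] 20 [ 0.4339 -0.0863  0.041 ]
top red [248.5309 159.6049] [245 155   8  11  81] [0.6398 0.1659 0.05  ]
top red [334.6842 164.6447] [331 160   8  11  76] [ 0.6214 -0.0637  0.05  ]
top red [244.2568 223.6081] [241 219   8  11  74] [0.4692 0.1785 0.05  ]
top red [331.3553 228.6579] [327 224   9  11  76] [ 0.4511 -0.0507  0.05  ]
scene dot [287.5385 188.5385] 39 [ 0.4666 -0.0884  0.041 ]
scene dot [376.1552 189.4483] 58 [0.4879 0.2108 0.041 ]
scene dot [311.     191.3333] 18 [ 0.4831 -0.0096  0.041 ]
scene dot [353.3  191.85] 20 [0.4936 0.1324 0.041 ]
scene dot [332.9722 209.5556] 36 [0.5621 0.0578 0.041 ]
scene dot [310.3333 217.125 ] 24 [ 0.5875 -0.0173  0.041 ]
scene dot [354.6667 217.9583] 24 [0.5989 0.1245 0.041 ]
scene red [298.5 182.8] [296 181   6   4  20] [ 0.4511 -0.0504  0.05  ]
scene red [366.0909 183.7727] [363 182   7   4  22] [0.4686 0.1782 0.05  ]
scene red [296.0811 225.8108] [293 223   7   6  37] [ 0.6237 -0.0639  0.05  ]
scene red [369.2821 226.7949] [366 224   8   6  39] [0.6406 0.1648 0.05  ]
```

Both cameras agree to within about 2 mm. The dot spacings come out at 142 and 106 mm, as expected, and the yaw is about -4°. I'll write a helper that gives deltas in tool units.

```bash
cat > go.py <<'E'
import sys
from h import *
from scipy.spatial.transform import Rotation as R
P={'d1':(.492,.133,.041),'d2':(.4815,-.0095,.041),'d3':(.5975,.125,.041),'d4':(.5865,-.017,.041),
'l1':(.469,.1785,.05),'l2':(.451,-.0505,.05),'l3':(.640,.1655,.05),'l4':(.6225,-.064,.05)}
s=manip.get_state();p=np.array(P[sys.argv[1]]);p[2]=float(sys.argv[2])+.173
a=np.deg2rad(-4.2);y=np.array([-np.sin(a),np.cos(a),0]);z=np.array([0,0,-1.]);T=np.c_[np.cross(y,z),y,z]
E=s['eef_rot']
np.set_printoptions(precision=3,suppress=True)
print('clock',s['clock'],'tip',s['eef_pos']-[0,0,.173],'F',s['force'],'open',s['opening'])
print('shift',E.T@(p-s['eef_pos'])/.05,'turn',np.rad2deg(R.from_matrix(E.T@T).as_rotvec())/8)
E
python3 go.py d1 0.20; python3 go.py d1 .09
```

```text
clock 0.1 tip [0.14  0.558 0.231] F [-0.471 -0.007  1.19 ] open 0.0849442104231284
shift [-8.892 -6.515  0.628] turn [-0.007 -0.002 -1.243]
clock 0.1 tip [0.14  0.558 0.231] F [-0.471 -0.007  1.19 ] open 0.0849442104231284
shift [-8.893 -6.513  2.828] turn [-0.007 -0.002 -1.243]
```

>>> drive_tool --pt "1 -0.5 -0.35 0 0 0 -0.1" --pt "1 -1.3 -0.95 0 0 0 -0.25" --pt "1 -2.2 -1.6 0 0 0 -0.4" --pt "1 -3.1 -2.25 0 0 0 -0.55" --pt "1 -4.0 -2.95 0 0 0 -0.7" --pt "1 -4.9 -3.6 0 0 0 -0.8" --pt "1 -5.8 -4.25 0.1 0 0 -0.9" --pt "1 -6.7 -4.9 0.2 0 0 -1.0" --pt "1 -7.6 -5.55 0.4 0 0 -1.15" --pt "1 -8.4 -6.15 0.6 0 0 -1.24" --force 60

```text
clock: 1.35
eef_pos: [0.4736, 0.155, 0.3743]
eef_rot: [[-0.997, 0.074, -0.0], [0.074, 0.997, -0.0], [0.0, -0.0, -1.0]]
force: [0.9, 0.5, -0.3]
opening: 0.0
```

```bash
python3 go.py d1 0.08
```

```text
clock 1.35 tip [0.474 0.155 0.201] F [ 0.895  0.484 -0.27 ] open 2.7624108022768707e-05
shift [-0.4   -0.412  2.425] turn [-0.001 -0.001 -0.002]
```

>>> drive_tool --pt "1 -0.2 -0.2 0.5 0 0 0" --pt "1 -0.4 -0.41 1.2 0 0 0" --pt "1 -0.4 -0.41 1.9 0 0 0" --pt "1 -0.4 -0.41 2.4 0 0 0" --pt "1 -0.4 -0.41 2.4 0 0 0" --pt "1 -0.4 -0.41 2.4 0 0 0"

```text
clock: 2.1
eef_pos: [0.4913, 0.1349, 0.2557]
eef_rot: [[-0.997, 0.073, 0.001], [0.073, 0.997, -0.0], [-0.001, 0.0, -1.0]]
force: [0.3, -0.3, 0.4]
opening: 0.0001
```

```bash
python3 go.py d1 0.041; python3 - <<'E'
from h import *
cv2.imwrite('pics/w1.png',manip.grab_frame('wrist')[:,:,::-1])
E
```

```text
clock 2.1 tip [0.491 0.135 0.083] F [ 0.322 -0.299  0.413] open 7.477561094474517e-05
shift [-0.015 -0.037  0.835] turn [ 0.     0.007 -0.002]
```

View pics/w1.png

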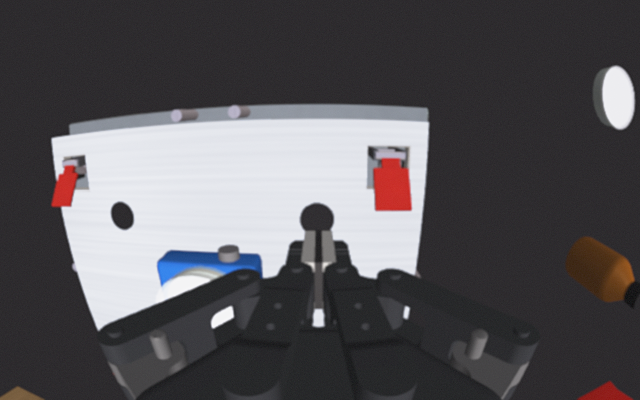

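The wrist view shows the shut fingertips right over the dot at (317,217). Leaf 1 at (392,185) is well to the side.

>>> drive_tool --pt "1 0 -0.03 0.35 0 0 0" --pt "1 0 -0.03 0.65 0 0 0" --pt "1 0 -0.03 0.74 0 0 0" --pt "1 0 -0.03 0.78 0 0 0" --pt "1 0 -0.03 0.82 0 0 0" --pt "1 0 -0.03 0.84 0 0 0" --pt "1 0 -0.03 0.86 0 0 0" --pt "1 0 -0.03 0.86 0 0 0"

```text
clock: 3.15
eef_pos: [0.491, 0.1334, 0.2144]
eef_rot: [[-0.997, 0.073, 0.001], [0.073, 0.997, -0.0], [-0.001, -0.0, -1.0]]
force: [-20.2, -3.6, 42.5]
opening: 0.0002
```

```bash
python3 go.py d1 0.041
```

```text
clock 3.15 tip [0.491 0.133 0.041] F [-20.233  -3.601  42.477] open 0.00020202056971525858
shift [-0.02  -0.007  0.007] turn [-0.     0.009 -0.   ]
```

Corner 1 held 42 N with the tip at 41.4 mm, so it is sound. The arm is stiff, so I'll use finer steps for the next presses.

>>> drive_tool --pt "1 0 0 -0.1 0 0 0" --pt "1 0 0 -0.5 0 0 0" --pt "1 0 0 -0.9 0 0 0" --pt "1 0 0 -0.9 0 0 0"

```text
clock: 3.65
eef_pos: [0.4913, 0.1334, 0.2581]
eef_rot: [[-0.997, 0.074, 0.003], [0.074, 0.997, 0.0], [-0.003, 0.0, -1.0]]
force: [0.3, -0.3, 0.2]
opening: -0.0001
```

```bash
python3 go.py d2 0.085
```

```text
clock 3.65 tip [0.491 0.133 0.085] F [ 0.328 -0.257  0.216] open -6.587593289863917e-05
shift [-0.014 -2.865  0.001] turn [ 0.003  0.02  -0.002]
```

>>> drive_tool --pt "1 0 -0.5 0 0 0 0" --pt "1 0 -1.2 0 0 0 0" --pt "1 0 -2.0 0 0 0 0" --pt "1 0 -2.6 0.2 0 0 0" --pt "1 0 -2.86 0.5 0 0 0" --pt "1 0 -2.86 0.75 0 0 0" --pt "1 0 -2.86 0.75 0 0 0" --pt "1 0 -2.86 0.75 0 0 0"

```text
clock: 4.65
eef_pos: [0.4806, -0.0085, 0.2193]
eef_rot: [[-0.997, 0.073, 0.0], [0.073, 0.997, 0.0], [-0.0, 0.0, -1.0]]
force: [0.5, -0.8, -0.5]
opening: 0.0001
```

```bash
python3 go.py d2 0.041
```

```text
clock 4.65 tip [ 0.481 -0.008  0.046] F [ 0.543 -0.813 -0.546] open 7.850208978945522e-05
shift [-0.019 -0.019  0.106] turn [0.    0.    0.005]
```

>>> drive_tool --pt "1 0 -0.02 0.04 0 0 0" --pt "1 0 -0.02 0.07 0 0 0" --pt "1 0 -0.02 0.09 0 0 0" --pt "1 0 -0.02 0.1 0 0 0" --pt "1 0 -0.02 0.11 0 0 0" --pt "1 0 -0.02 0.11 0 0 0"

```text
clock: 5.4
eef_pos: [0.4803, -0.0103, 0.2137]
eef_rot: [[-0.997, 0.074, -0.0], [0.074, 0.997, -0.0], [0.0, -0.0, -1.0]]
force: [-1.6, 0.4, 2.8]
opening: -0.0004
```

>>> drive_tool --pt "1 0 0 0.01 0 0 0" --pt "1 0 0 0.02 0 0 0" --pt "1 0 0 0.02 0 0 0"

```text
clock: 5.78
eef_pos: [0.4803, -0.0103, 0.2127]
eef_rot: [[-0.997, 0.074, -0.0], [0.074, 0.997, -0.0], [0.0, -0.0, -1.0]]
force: [-3.5, -0.9, 3.8]
opening: 0.0001
```

Corner 2 gave 1 mm with only 3.8 N, so it may be the rocking one. I'll press further.

>>> drive_tool --pt "1 0 0 0.01 0 0 0" --pt "1 0 0 0.02 0 0 0" --pt "1 0 0 0.03 0 0 0" --pt "1 0 0 0.04 0 0 0" --pt "1 0 0 0.04 0 0 0"

```text
clock: 6.4
eef_pos: [0.4803, -0.0103, 0.2107]
eef_rot: [[-0.997, 0.074, -0.0], [0.074, 0.997, -0.0], [0.0, -0.0, -1.0]]
force: [-5.1, -1.2, 6.3]
opening: -0.0
```

>>> drive_tool --pt "1 0 0 0.01 0 0 0" --pt "1 0 0 0.02 0 0 0" --pt "1 0 0 0.02 0 0 0" --pt "1 0 0 0.02 0 0 0"

```text
clock: 6.9
eef_pos: [0.4803, -0.0103, 0.2103]
eef_rot: [[-0.997, 0.073, 0.0], [0.073, 0.997, -0.0], [-0.0, -0.0, -1.0]]
force: [-10.3, -0.9, 18.6]
opening: 0.0002
```

```bash
python3 go.py d2 0.041
```

```text
clock 6.9 tip [ 0.48  -0.01   0.037] F [-10.323  -0.91   18.638] open 0.00015206668398568807
shift [-0.022  0.018 -0.073] turn [-0.003  0.    -0.002]
```

Corner 2 went down about 4 mm at 6–7 N and then hit a hard stop with the tip at 37.3 mm, so it is the rocking corner. Next I'll lift and move over leaf 2.

>>> drive_tool --pt "1 0 0 -0.1 0 0 0" --pt "1 0 0 -0.5 0 0 0" --pt "1 0 0 -0.95 0 0 0" --pt "1 0 0 -1.0 0 0 0" --pt "1 0 0 -1.0 0 0 0"

```text
clock: 7.52
eef_pos: [0.4803, -0.0102, 0.2592]
eef_rot: [[-0.997, 0.074, -0.0], [0.074, 0.997, 0.0], [0.0, 0.0, -1.0]]
force: [-0.3, 0.6, -0.7]
opening: -0.0003
```

```bash
python3 go.py l2 0.085;python3 - <<'E'
from h import *
cv2.imwrite('pics/w2.png',manip.grab_frame('wrist')[:,:,::-1])
E
```

```text
clock 7.525 tip [ 0.48  -0.01   0.086] F [-0.29   0.642 -0.746] open -0.0003357062040265104
shift [ 0.525 -0.846  0.024] turn [ 0.    -0.001 -0.002]
```

View pics/w2.png

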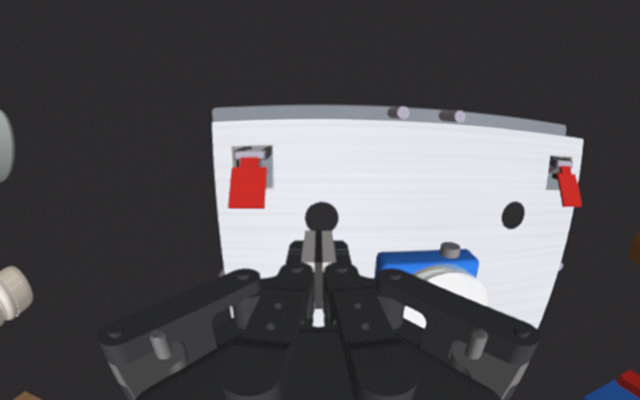

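The plate sprang back level. The leaf 2 hinge is at about (252,155), with the red leaf reaching toward +x at (248,187).

>>> drive_tool --pt "1 0.3 -0.4 0 0 0 0" --pt "1 0.52 -0.84 0 0 0 0" --pt "1 0.52 -0.84 0 0 0 0" --pt "1 0.52 -0.84 0.2 0 0 0" --pt "1 0.52 -0.84 0.35 0 0 0" --pt "1 0.52 -0.84 0.45 0 0 0" --pt "1 0.52 -0.84 0.52 0 0 0"

```text
clock: 8.45
eef_pos: [0.4514, -0.05, 0.2332]
eef_rot: [[-0.997, 0.073, -0.0], [0.073, 0.997, 0.0], [0.0, 0.0, -1.0]]
force: [0.3, 0.6, 2.1]
opening: -0.0001
```

```bash
python3 go.py l2 0.045;python3 - <<'E'
from h import *
cv2.imwrite('pics/w3.png',manip.grab_frame('wrist')[:,:,::-1])
E
```

```text
clock 8.45 tip [ 0.451 -0.05   0.06 ] F [0.31  0.645 2.074] open -5.6990989303084035e-05
shift [ 0.008 -0.01   0.305] turn [ 0.    -0.003  0.   ]
```

View pics/w3.png

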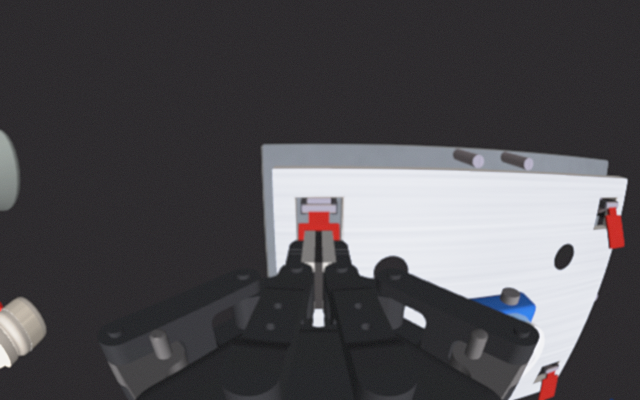

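The tip is centred on the leaf at (319,230) and just touching it. I'll press it down.

>>> drive_tool --pt "1 0 -0.01 0.06 0 0 0" --pt "1 0 -0.01 0.12 0 0 0" --pt "1 0 -0.01 0.18 0 0 0" --pt "1 0 -0.01 0.22 0 0 0" --pt "1 0 -0.01 0.25 0 0 0" --pt "1 0 -0.01 0.27 0 0 0" --pt "1 0 -0.01 0.28 0 0 0" --pt "1 0 -0.01 0.28 0 0 0"

```text
clock: 9.5
eef_pos: [0.4513, -0.0507, 0.2197]
eef_rot: [[-0.997, 0.074, -0.0], [0.074, 0.997, -0.0], [0.0, -0.0, -1.0]]
force: [0.8, -0.2, 2.2]
opening: 0.0
```

>>> drive_tool --pt "1 0 0 0.01 0 0 0" --pt "1 0 0 0.02 0 0 0" --pt "1 0 0 0.03 0 0 0" --pt "1 0 0 0.03 0 0 0"

```text
clock: 10.0
eef_pos: [0.4514, -0.0507, 0.2184]
eef_rot: [[-0.997, 0.074, 0.0], [0.074, 0.997, -0.0], [-0.0, -0.0, -1.0]]
force: [1.6, -0.1, 4.7]
opening: -0.0001
```

>>> drive_tool --pt "1 0 0 0.01 0 0 0" --pt "1 0 0 0.02 0 0 0" --pt "1 0 0 0.02 0 0 0"

```text
clock: 10.38
eef_pos: [0.4514, -0.0508, 0.2182]
eef_rot: [[-0.997, 0.074, 0.001], [0.074, 0.997, -0.0], [-0.001, -0.0, -1.0]]
force: [-5.1, 1.4, 21.3]
opening: -0.0
```

That is the hard stop: 21 N with the tip at 45.2 mm, which matches a flat leaf. I'll retreat up and back, then look.

>>> drive_tool --pt "1 0 0 -0.06 0 0 0" --pt "1 0 0 -0.4 0 0 0" --pt "1 0 0 -1.0 0 0 0" --pt "1 0 0 -1.8 0 0 0" --pt "1 0.3 0 -2.6 0 0 0" --pt "1 0.8 0 -3.2 0 0 0" --pt "1 1.2 0 -3.5 0 0 0" --pt "1 1.2 0 -3.5 0 0 0" --pt "1 1.2 0 -3.5 0 0 0"

```text
clock: 11.5
eef_pos: [0.3917, -0.0464, 0.3915]
eef_rot: [[-0.997, 0.074, -0.001], [0.074, 0.997, 0.0], [0.001, 0.0, -1.0]]
force: [0.8, 0.3, -0.6]
opening: -0.0001
```

```bash
python3 go.py l2 0.045;python3 - <<'E'
from h import *
a=manip.grab_frame('wrist')[:,:,::-1];b=manip.grab_frame('scene')[:,:,::-1]
c=cv2.resize(b[150:260,180:460],(640,251));d=np.vstack([a[:340],c]);cv2.imwrite('pics/w4.png',d); cv2.imwrite('pics/scene4.png',b)
E
```

```text
clock 11.5 tip [ 0.392 -0.046  0.219] F [ 0.835  0.317 -0.555] open -0.00011462676718617385
shift [-1.192  0.004  3.47 ] turn [ 0.001 -0.006 -0.004]
```

View pics/w4.png

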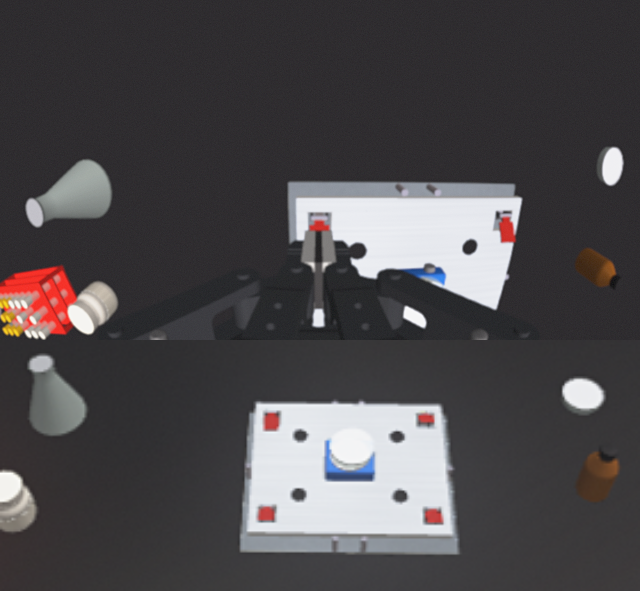

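In the scene view, leaf 2 (upper left, about (271,421) in the stacked picture) now looks larger than the other three. I'll check that with numbers.

```bash
python3 - <<'E'
from h import *
np.set_printoptions(precision=4,suppress=True)
for f in('scene0','scene4'):
    im=cv2.imread(f'pics/{f}.png').astype(int);b,g,r=im[...,0],im[...,1],im[...,2]
    box=np.zeros(r.shape,bool);box[178:236,287:378]=1
    for c,s in blobs((r>1.6*g)&(r>90)&box,8,300): print(f,'red',c,s)
    for c,s in blobs((im.max(2)<110)&box,12,30): print(f,'dot',c,plane('scene',*c,.041)[:2])
# predicted image rows for free end of leaf 2, flat/raised
i=manip.camera_info('scene')
h=np.array([.451-.0155,-.0495,.045])
for a in(0,.5):
    for t in (0,.034):
        p=h+[t*np.cos(a),-.073*t,t*np.sin(a)];q=i['orientation'].T@(p-i['xyz']);print(a,t,q[:2]/q[2]*i['fx']+[i['cx'],i['cy']])
E
```

```text
scene0 red [298.5 182.8] [296 181   6   4  20]
scene0 red [366.0909 183.7727] [363 182   7   4  22]
scene0 red [296.0811 225.8108] [293 223   7   6  37]
scene0 red [369.2821 226.7949] [366 224   8   6  39]
scene0 dot [311.     191.3333] [ 0.4831 -0.0096]
scene0 dot [353.3  191.85] [0.4936 0.1324]
scene0 dot [310.3333 217.125 ] [ 0.5875 -0.0173]
scene0 dot [354.6667 217.9583] [0.5989 0.1245]
scene4 red [298.4359 185.0769] [296 182   6   7  39]
scene4 red [366.0909 183.7727] [363 182   7   4  22]
scene4 red [296.0811 225.8108] [293 223   7   6  37]
scene4 red [369.2821 226.7949] [366 224   8   6  39]
scene4 dot [311.     191.3333] [ 0.4831 -0.0096]
scene4 dot [353.3182 191.9545] [0.4941 0.1324]
scene4 dot [310.3333 217.125 ] [ 0.5875 -0.0173]
scene4 dot [354.6667 217.9583] [0.5989 0.1245]
0 0 [298.6497 180.1684]
0 0.034 [298.2649 187.9925]
0.5 0 [298.6497 180.1684]
0.5 0.034 [298.0675 184.0183]
```

Leaf 2 went from 4 to 7 pixel rows (bottom row 188, predicted 188 for flat). The other three leaves and the dots are unchanged, so I'm handing in.

```bash
python3 -c "
from workcell import manip
print(manip.job_done())"
```

```text
the job is handed in; nothing more can be done
None
```

The rocking corner is the front right one. I pressed its leaf (leaf_2) flat and handed the job in at about 11.6 s, but the hand-in reports no verdict.

- **Finding the corner:** The front left corner held 42 N without giving. That was well over the 8–15 N I should have used, because the arm turned out stiffer than I expected. The front right dot went down about 4 mm at 6–7 N to a hard stop. I did not press the two back corners, since the rocking one was already found.
- **Pressing the leaf:** Leaf 2 folded at about 5 N and stopped hard with the tip at 45.2 mm, against 45 mm for a flat leaf.
- **Last checks:** In the scene camera, leaf 2's free end is where a flat leaf should be. The other three leaves looked the same as at the start. The dots were within 0.5 mm of where they started, so the plate had not shifted. The bystanders looked undisturbed by eye, but I did not measure them. The arm finished clear, with the tips 219 mm above the bench, and no check disagreed.

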